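Let a candle out of the lever dispenser and ease the hood shut

ROBOT

A 7-joint arm with a two-finger parallel gripper is mounted at the origin on a cart in front of the work surface, level with it; the furniture and walls round the work are solid. World frame = base frame: x ahead of the robot, y to its left, z up, the work surface at z = 0. Lengths are in m, angles in rad, forces in N, time in s.
With the tool pointing down it reaches from about 0.4 to 0.9 m from the base axis. Payload 5.6 kg.
Tool frame: the origin (TCP) lies midway between the tips of the shut fingers; the grasp point (between the pads) lies 19 mm behind it; z points along the fingers, y is the line along which they close (so a half turn about z gives the same grasp; the last joint's range is limited). The gripper opens to 92 mm and grips with 3 to 60 N. Pads are 20 mm wide; open, the fingers measure 128 mm over their backs; the gripper's body (75 mm by 189 mm) begins 69 mm behind the grasp point.
Start: joints at [1.189, 0.468, -0.012, 1.603, 0.006, 1.071, -0.056], TCP at [0.216, -0.613, 0.215] pointing down, gripper open.
Joint ranges: [-2.53, 2.53], [-0.31, 2.02], [-1.57, 1.55], [0.28, 2.44], [-1.29, 4.43], [0.15, 1.84], [-2.92, 2.92]. Speed limits (rad/s): [2.57, 2.57, 3.14, 3.14, 3.14, 3.14, 3.14].

INTERFACE

Orientations are given as a 3x3 rotation matrix whose columns are the frame's x, y, z axes.
In Python, from station import env, effector, solver, viewer, workorder, search_frame, tip_of gives the robot as it stands. Calls block until the motion is done:
- env.reach(position, orientation): joint-space move of the TCP to a pose.
- env.movel(position, frame=None, rate=0.15): straight line of the TCP; frame=None keeps the orientation; rate is the mean speed in m/s.
- env.goto_joints(angles): joint-space move.
- effector.release() and effector.grasp(squeeze=None): open the fingers fully, or close them until they stop; squeeze is the grip in N (None keeps the last).
- env.pause(seconds).
- solver.inverse_kinematics(position, orientation): joint angles nearest the present ones, or None.
- env.sense(): the state.
- viewer.read_camera(name): name is "side" or "top" or "wrist"; returns (picture, depth): 420x560x3 uint8, red, green, blue; 420x560 float32, m along the optical axis (not along the pixel's ray), 0 where there is no reading.
- viewer.camera_info(name): a dict with "intrinsics" (3x3 intrinsics, pixels), "eye" and "rotation" of the camera in the world; the wrist camera has in their place "T_tool_cam" (4x4, takes a point from camera to tool coordinates, whose origin is the TCP and whose axes are the flange's). Camera axes: x right, y up, looking along -z (the intrinsics and any distortion apply to the point x, -y, -z); pixel columns grow to the right and rows downward; lengths in m; the calibration is good to about 2 mm. A picture is of the moment at which its call begins: read the wrist's pose just before it. camera_info takes no time and is no camera call.
A pose or a line that the arm cannot do raises env.PlanningError and nothing moves.
- workorder.finish_job(): hands the job in; it is judged then, once.
Trained networks look in the newest picture that a camera, given by its name, has taken for a name from the list of things; names that differ only in an ending like _2 or _b are one class to them, and where a whole thing is asked for, a point or a joint stands for the part that bears it (a point fixed in the world has none). Each returns a list of dicts, best first, with "score" (0 to 1); they miss things now and then, are a little off and sometimes report something else, mostly with a low value. They report only what shows in the picture. A call takes as long as a camera call.
- search_frame(camera, name): "at" ([x, y, z] in m, in world coordinates, good to about 4 mm: the middle of the surface that is visible of it).
- tip_of(camera, name): "at" ([x, y, z] in m, in world coordinates, good to about 4 mm: a listed point, or the origin of a listed thing).
The state is a dict: "t": time; "joint_positions": joint angles; "joint_velocities": joint speeds; "tau": joint torques, N m; "ee_pos": TCP position; "tcp_rot": TCP orientation; "wrist_force": force on the tool from outside, world axes, zero at the start; "moment": the same for the moment, N m; "gripper_width": finger opening in m; "grasp_force": force on a finger pad.
Only numpy, scipy, OpenCV 4.12 (cv2) and the standard library are available. Lean on these libraries where they do the work, as an engineer would, in place of code of your own. Each camera call takes 0.05 s, during which the arm holds its last target. There are 200 camera calls.

TASK

Press the front plate of the candle dispenser's lever down as far as it goes and keep it down, so that the hood lifts and the candle rolls out and comes to rest against the front stop. Then let the lever up slowly so that the hood eases fully shut without slamming, and move clear. Touch only the lever: do not touch the hood or the candle, and leave the bottle, the stamp and the spool where they are.

Things in the scene. Friction and masses are not known exactly. Their poses are not given: they have to be found in the camera images.
- dispenser: the candle dispenser, a plywood chute fixed to the table: 224 mm long, 144 wide, 112 high at the back, 48 at the front; origin under its centre on the table, z up, -x to the front (lever plate). The floor slopes down from the store under the hood to an open cradle with a front stop (inner face x = -102 mm). With the hood up the candle rolls there by itself
- press_point (a point): centre of the top of the lever's plywood press plate (40 mm along the dispenser's x, 60 across, 8 thick), where to press; 175 mm in front of the dispenser's origin, 90 mm above the table at rest; goes down on an arc round the pivot to about 31 mm, tilting 18 degrees. Takes about 2 to 6 N, then a hard stop; if let go, it springs up and the hood slams
- lever_pivot (a point): the lever's pivot axis, along the dispenser's y, 17 mm behind its origin and 95 mm above the table; the press point is 192 mm in front of it and 5 mm lower
- lever (a joint): lever angle, 0 at rest (plate up), 0.32 rad at the lower stop
- hood (a joint): hood angle, 0 shut, 0.64 rad with the lever fully down; linked to the lever, twice its angle. The candle passes from about 0.45 rad
- hood_edge (a point): middle of the lower edge of the hood's clear front panel, which holds the candle back; 52 mm above the table when shut, about 120 when open. The hood is a wooden board 198 mm wide, 108 long, hinged at the back, its top 124 mm above the table when shut, its front edge about 190 when open
- candle: a ribbed cream pillar candle, 66 mm in diameter, 95 mm long (109 with its wick), lying across the chute; its own z axis runs along its length; origin in its base, 5 mm off its axis. In the closed store it lies at the dispenser's x = about +42 mm; at rest against the front stop at x = -62 to -75 mm
- scent_bottle: bystander: brown dropper bottle, 36 mm wide, 105 mm high, standing left of the dispenser's front; origin under its centre
- seal_stamp: bystander: small stamp with dark wooden handle and brass foot, 28 mm wide, 82 mm high, standing left of the dispenser; origin under its centre
- wick_spool: bystander: spool of cotton wick, 52 mm wide and 36 mm high, right of the dispenser's front; origin on its underside, about 25 mm off the spool's centre

How it is judged:
On the way:
1. the lever is held down, the hood fully up (over 0.56 rad), until the candle lies at rest at the front stop (value of joint hood above 0.56 rad and x of candle in the frame of dispenser below -0.055 m and linear speed of candle below 0.04 m/s), for 0.3 s.
At the end, for the whole second after the job is handed in: the hood is shut (within 0.04 rad), the candle lies at rest in the cradle against the front stop (axis 55 to 85 mm in front of the dispenser's origin), the robot touches nothing (value of joint hood below 0.04 rad and x of candle in the frame of dispenser between -0.085 and -0.055 m and height (world z) of candle below 0.065 m and linear speed of candle below 0.02 m/s).
It fails at once if the hood slams or drops (it closes faster than 1.5 rad/s) (velocity of joint hood below -1.5 rad/s).
It fails at once if the robot touches the hood (contact force between any of the fingers, the arm and hood above 0.5 N).
It fails at once if the robot touches the candle (contact force between any of the fingers, the arm and candle above 0.5 N).
It fails at once if the candle is lifted (height (world z) of candle above 0.1 m).
It fails at once if the bottle, stamp or spool is moved by more than 20 mm or lifted (distance of any of scent_bottle, seal_stamp, wick_spool from where it was at the start of the episode above 0.02 m or angle between any of scent_bottle, seal_stamp's own z axis and vertical above 0.5 rad).
It also fails if it takes over 40 s, if anything falls off the work surface, if the arm or the gripper's body presses on something with over 40 N, if the wrist force passes 120 N, or if a joint passes its speed limit or range.

## Working session

There is one attempt and no reset: what is moved stays moved. The work goes in short steps, each a Python script; the robot and the scene stay as the last script left them, time stands still between calls to the robot, and variables do not carry over. Pictures are saved under pics/ and viewed, at most 10 in all, crops included, and the job is handed in when it is done.

```bash
mkdir -p pics; ls
python3 - <<'E'
from station import *
import cv2,numpy as np
for c in ("top","side"):
    p,d=viewer.read_camera(c); cv2.imwrite(f"pics/{c}0.png",p[:,:,::-1])
    for n in ("dispenser","press_point","lever_pivot","hood_edge","candle","scent_bottle","seal_stamp","wick_spool"):
        print(c,n,[(np.round(r["at"],3).tolist(),round(r["score"],2)) for r in tip_of(c,n)[:2]])
print(env.sense()["t"],env.sense()["tcp_rot"])
E
```

```text
pics
top dispenser [([0.639, -0.118, -0.001], 0.57)]
top press_point [([0.461, -0.122, 0.093], 0.67)]
top lever_pivot []
top hood_edge [([0.648, -0.116, 0.051], 0.85)]
top candle []
top scent_bottle [([0.521, 0.021, -0.002], 0.51)]
top seal_stamp [([0.607, 0.037, 0.001], 0.45)]
top wick_spool [([0.595, -0.283, -0.004], 0.94), ([0.64, -0.119, 0.002], 0.6)]
side dispenser [([0.639, -0.115, 0.004], 0.75)]
side press_point [([0.466, -0.118, 0.09], 0.93)]
side lever_pivot []
side hood_edge [([0.642, -0.115, 0.049], 0.86)]
side candle []
side scent_bottle [([0.522, 0.025, -0.002], 0.91), ([0.64, -0.114, 0.003], 0.65)]
side seal_stamp [([0.609, 0.038, 0.005], 0.87)]
side wick_spool [([0.594, -0.285, 0.0], 0.85), ([0.522, 0.024, 0.001], 0.53)]
0.9 [[ 9.43173440e-01  3.32300862e-01 -4.74880676e-06]
 [ 3.32300860e-01 -9.43173437e-01 -7.19986071e-05]
 [-2.84041476e-05  6.63291413e-05 -9.99999997e-01]]
```

View pics/top0.png

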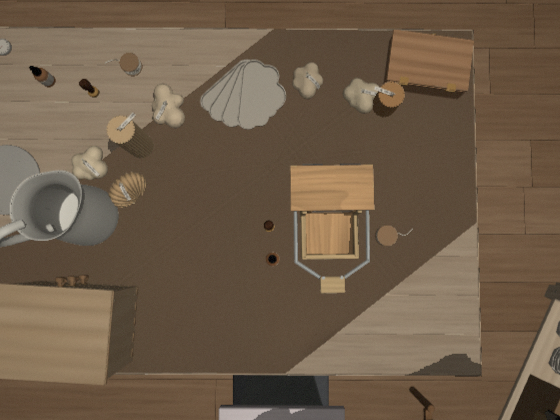

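View pics/side0.png

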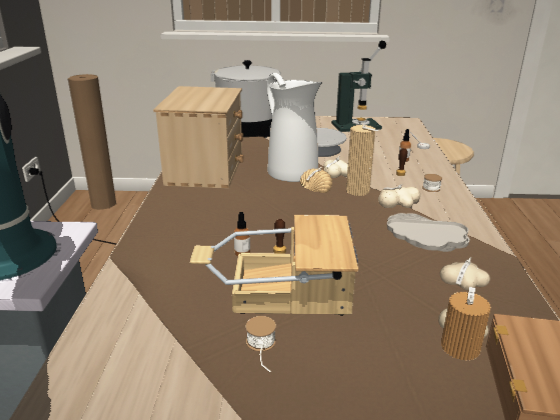

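The top view shows the dispenser square to the base: plate at (332,285), hood at (332,187), and the space around the plate is free. The side view shows the bottle (241,235), stamp (280,235) and spool (260,332), which match the networks' positions. Next I hover over the plate with the fingers shut and check it with the wrist camera.

Run:
```python
from station import *
import cv2,numpy as np
R=np.array([[1,0,0],[0,-1,0],[0,0,-1.]])
effector.grasp()
env.reach([0.455,-0.119,0.22],R)
p,d=viewer.read_camera("wrist"); cv2.imwrite("pics/w1.png",p[:,:,::-1])
for c in ("wrist","side"):
    if c=="side": p,d=viewer.read_camera(c); cv2.imwrite("pics/s1.png",p[:,:,::-1])
    for n in ("press_point","dispenser","hood_edge"):
        print(c,n,[(np.round(r["at"],3).tolist(),round(r["score"],2)) for r in tip_of(c,n)[:2]])
s=env.sense();print(s["t"],s["ee_pos"],s["wrist_force"],s["gripper_width"])
```

```text
wrist press_point [([0.466, -0.121, 0.087], 0.57)]
wrist dispenser [([0.638, -0.115, -0.004], 0.64)]
wrist hood_edge []
side press_point [([0.462, -0.118, 0.089], 0.61)]
side dispenser [([0.64, -0.115, 0.001], 0.61)]
side hood_edge [([0.644, -0.114, 0.048], 0.93)]
4.6333 [ 0.45499627 -0.1191907   0.21998248] [-0.79177359 -0.0209673  -0.7557381 ] 0.00032130812258084854
```

View pics/w1.png

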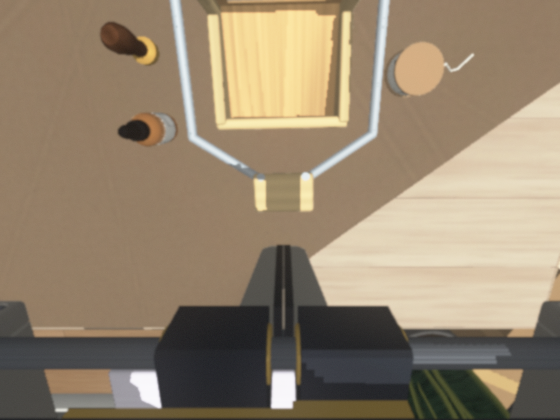

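View pics/s1.png

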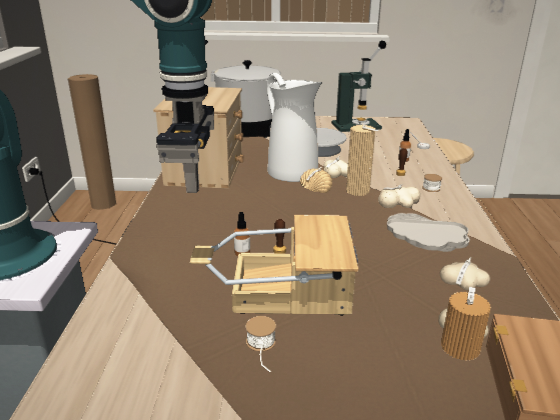

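The wrist view shows the plate centred at (284,192), straight ahead of the closed fingers. All cameras agree on (0.464, -0.119, 0.089). I'll press along the arc and watch the force.

```bash
cat > h.py <<'E'
from station import *
import cv2,numpy as np
def tcp(th):  # TCP over the press point at lever angle th, tool vertical
    c,s=np.cos(th),np.sin(th)
    return [0.656-0.192*c+0.005*s-0.003, -0.119, 0.095-0.192*s-0.005*c+0.010*max(0,np.tan(th))]
E
python3 - <<'E'
from h import *
env.movel([0.461,-0.119,0.115],rate=0.12)
f0=env.sense()["wrist_force"][2]
for th in np.r_[-0.04,0.02,0.08,0.14,0.20,0.25,np.arange(0.27,0.40,0.01)]:
    env.movel(tcp(th),rate=0.06); s=env.sense(); f=s["wrist_force"][2]-f0
    print(round(th,3),np.round(s["ee_pos"],4),round(f,2),round(s["t"],2))
    if f>14: break
env.pause(0.8)
p,d=viewer.read_camera("side"); cv2.imwrite("pics/s2.png",p[:,:,::-1])
for n in ("candle","press_point","hood_edge"):
    print(n,[(np.round(r["at"],3).tolist(),round(r["score"],2)) for r in tip_of("side",n)[:2]])
print(env.sense()["t"],env.sense()["wrist_force"])
E
```

```text
-0.04 [ 0.4606 -0.1189  0.0973] -0.1 6.1
0.02 [ 0.4607 -0.1189  0.0859] 1.3 6.44
0.08 [ 0.4617 -0.1189  0.0753] 1.53 6.78
0.14 [ 0.4636 -0.119   0.0645] -0.5 7.11
0.2 [ 0.466  -0.119   0.0538] -0.43 7.44
0.25 [ 0.4682 -0.119   0.0452] 3.66 7.74
0.27 [ 0.4692 -0.119   0.0418] 3.19 7.99
0.28 [ 0.4698 -0.119   0.04  ] 3.28 8.24
0.29 [ 0.4704 -0.119   0.0382] 3.63 8.49
0.3 [ 0.471  -0.119   0.0364] 3.5 8.74
0.31 [ 0.4715 -0.119   0.0347] 3.73 8.99
0.32 [ 0.4722 -0.119   0.033 ] 3.39 9.24
0.33 [ 0.4726 -0.1189  0.0318] 10.14 9.49
0.34 [ 0.4727 -0.119   0.0312] 24.68 9.74
candle [([0.57, -0.171, 0.044], 0.65)]
press_point [([0.479, -0.119, 0.026], 0.95)]
hood_edge [([0.624, -0.119, 0.124], 0.65)]
10.7417 [-10.21569449   1.07149038  23.63243661]
```

View pics/s2.png

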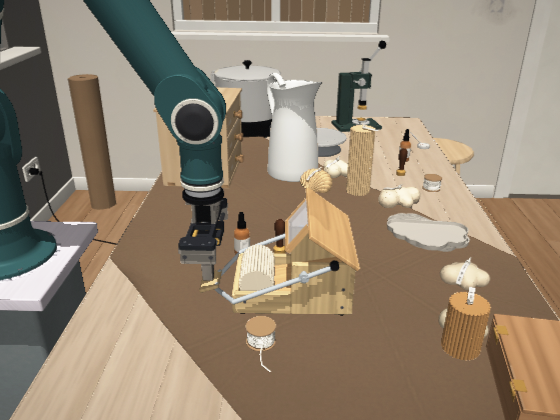

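The lever is at its hard stop (24 N), the hood is up, and the candle lies in the cradle at (258,272). That is x = 0.570, or -69 mm in the dispenser frame. Now I let the lever up slowly.

Run:
```python
from h import *
for _ in range(2):
    viewer.read_camera("side"); print([np.round(r["at"],3).tolist() for r in tip_of("side","candle")[:1]])
for th in np.r_[0.33,np.arange(0.30,-0.04,-0.03),-0.05]:
    env.movel(tcp(th),rate=0.025)
    s=env.sense(); print(round(th,2),round(s["wrist_force"][2],2),round(s["t"],2))
p=env.sense()["ee_pos"]; env.movel([p[0]-0.005,p[1],0.2],rate=0.08)
env.pause(0.5)
p,d=viewer.read_camera("side"); cv2.imwrite("pics/s3.png",p[:,:,::-1])
for n in ("candle","press_point","hood_edge"):
    print(n,[(np.round(r["at"],3).tolist(),round(r["score"],2)) for r in tip_of("side",n)[:2]])
print(env.sense()["t"],env.sense()["wrist_force"])
```

```text
[[0.571, -0.167, 0.047]]
[[0.572, -0.169, 0.046]]
0.33 9.61 11.19
0.3 2.53 11.56
0.27 2.26 11.93
0.24 2.93 12.29
0.21 2.41 12.66
0.18 4.18 13.03
0.15 4.67 13.39
0.12 4.23 13.76
0.09 4.09 14.12
0.06 5.53 14.49
0.03 4.26 14.86
0.0 4.71 15.22
-0.03 -0.67 15.61
-0.05 -0.08 15.91
candle [([0.569, -0.17, 0.044], 0.77)]
press_point [([0.466, -0.119, 0.088], 0.8)]
hood_edge []
18.0167 [ 0.20531026 -0.11482127 -1.36579236]
```

View pics/s3.png

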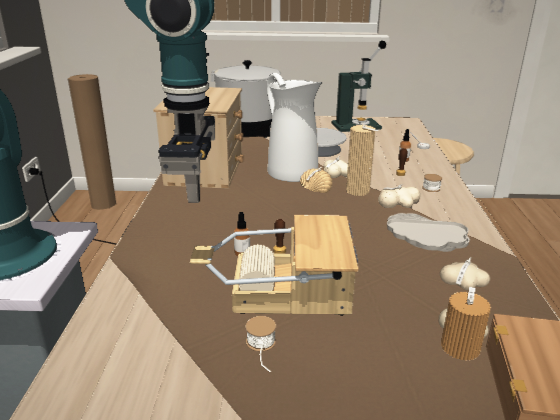

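The hood is shut (322,240), the plate is back up (202,254), the candle is in the cradle (258,268), the arm is clear, and the bottle, stamp and spool haven't moved.

```bash
python3 -c "
from station import workorder; print(workorder.finish_job())"
```

```text
the job is handed in; nothing more can be done
None
```

I handed the job in, with no verdict returned: the candle rests at the front stop (about -69 mm), the hood was let down slowly and is shut, the arm is clear, and the bottle, stamp and spool look unmoved.

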